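Stack spacer rings on the gauge arbor and zero the gauge

TASK

Thread all the steel spacer rings that lie on the bench onto the arbor of the stack gauge, the widest at the bottom and each next one smaller, and then put the brass collar on top, everything lying flat. Then take the stylus from its stand, press the zero button at the bottom of its recess fully down with the stylus's point, and put the stylus back upright in its stand, fully home. Leave the other things on the bench where they are.

Things in the scene. Friction and masses are not known exactly. Their poses are not given: they have to be found in the camera images.
- ring64: plain steel spacer ring, outer diameter 64 mm, 12 mm thick, bore 21 mm, lying flat on the bench at the start; may be absent. Origin: its centre (on the axis, 6 mm from either face), z along the axis
- ring57: plain steel spacer ring, outer diameter 57 mm, 12 mm thick, bore 21 mm, lying flat on the bench at the start; may be absent. Origin: its centre (on the axis, 6 mm from either face), z along the axis
- ring50: plain steel spacer ring, outer diameter 50 mm, 12 mm thick, bore 21 mm, lying flat on the bench at the start; may be absent. Origin: its centre (on the axis, 6 mm from either face), z along the axis
- ring43: plain steel spacer ring, outer diameter 43 mm, 12 mm thick, bore 21 mm, lying flat on the bench at the start; may be absent. Origin: its centre (on the axis, 6 mm from either face), z along the axis
- ring36: plain steel spacer ring, outer diameter 36 mm, 12 mm thick, bore 21 mm, lying flat on the bench at the start; may be absent. Origin: its centre (on the axis, 6 mm from either face), z along the axis
- collar: brass clamping collar, a plain tube, outer diameter 40 mm, 30 mm tall, bore 21 mm, standing upright on the bench. Origin: its centre, 15 mm from either end, z along its axis
- gauge: fixed stack gauge: a grey base plate 130 x 240 x 15 mm (along its x and y) that carries, at y = -60 mm, a vertical steel arbor (16 mm diameter, 70 mm tall, its top 10 mm tapering to 6 mm) and, centred at y = +60 mm, a white console 100 x 100 mm whose top is 60 mm above the bench. Origin: centre of the plate's underside, z up
- arbor_foot (a point): on the arbor's axis, at the top of the base plate (15 mm above the bench), where the lowest ring rests; z up
- recess_mouth (a point): centre of the round recess (18 mm diameter) in the console's top face, level with that face (60 mm above the bench); the zero button lies at its bottom
- button_face (a point): centre of the top of the zero button, a grey 15 mm disc lying 10 mm below the mouth of its recess when not pressed; it goes straight down and springs back
- zero_button (a joint): travel of the zero button in m: 0 released, 0.005 fully pressed; the spring takes about 2 N to start and 5 N fully down, and more than 4 mm of travel zeroes the gauge
- stylus: pusher stylus, standing upright, point down, in its stand: from the bottom a steel point 7 mm in diameter, 37 mm long, a brass guard disc 30 mm wide (38 to 44 mm from the origin), a round black handle 18 mm wide (44 to 114 mm), a brass cap 26 mm wide (114 to 124 mm). Origin: 1 mm below the end of the point, z along the stylus towards the cap
- stylus_tip (a point): end of the stylus's steel point
- stand: fixed wooden stand for the stylus, a block 70 x 70 x 42 mm with one vertical hole 16 mm in diameter through its centre; the stylus's guard disc rests on its top face. Origin: centre of its underside, z up
- stand_mouth (a point): centre of the mouth of the stand's hole, at the top face, 42 mm above the bench; z up; with the stylus home its point is 37 mm below this
- loupe: black eye loupe, a cone 42 mm in diameter at its foot, 36 mm tall, standing among the rings; not part of the job. Origin: on its axis, 6 mm above its foot
- tweezers: steel tweezers 130 mm long lying near the robot; not part of the job. Origin: middle of its underside, x along it
- bracelet_block: blue plastic bracelet block 85 x 35 x 34 mm between the robot and the gauge; not part of the job. Origin: centre of its underside
Mind the look-alikes: they are no part of the job. What is shaped like the stand but pink or red is not meant. What is shaped like the ring50 but purple is not meant.

How it is judged:
By the outcome, as a careful person would: the job done as asked, in the order asked, and still so for the second after the job is handed in, with the robot touching nothing.
Of ring64, ring57, ring50, ring43, ring36 only 3 to 4 are there at a start; the rules pass over those that are not, and their reading is None.
At some moment in a run one of ring64, ring57, ring50, ring43, ring36 may be knocked a few centimetres aside while the robot is not near it.
It also fails if it takes over 210 s, if anything falls off the work surface, if the arm or the gripper's body presses on something with over 40 N, if the wrist force passes 120 N, or if a joint passes its speed limit or range.

ROBOT

A 6-joint arm with a two-finger parallel gripper is mounted at the origin on the work surface. World frame = base frame: x ahead of the robot, y to its left, z up, the work surface at z = 0. Lengths are in m, angles in rad, forces in N, time in s.
With the tool pointing down it reaches from about 0.3 to 0.775 m from the base axis. Payload 14.6 kg.
Tool frame: the origin (TCP) lies on the mounting face of the last link; the fingertips stand 199 mm ahead of it and the grasp point (between the pads) lies 180 mm ahead of it; z points along the fingers, y is the line along which they close (so a half turn about z gives the same grasp; the last joint's range is limited). The gripper opens to 94 mm and grips with 3 to 60 N. Pads are 16 mm wide; open, the fingers measure 119 mm over their backs; the gripper's body (75 mm by 177 mm) begins 78 mm behind the grasp point.
Start: joints at [1.146, 0.3, 1.521, -0, 1.321, -0.067], TCP at [0.193, 0.515, 0.405] pointing down, gripper open.
Joint ranges: [-3.03, 3.03], [-0.79, 2.21], [0.23, 2.52], [-1.04, 4.18], [0, 3.07], [-2.55, 2.55]. Speed limits (rad/s): [2.22, 2.22, 2.57, 3.14, 3.14, 3.14].

INTERFACE

Orientations are given as [roll, pitch, yaw] about the fixed x, y, z axes, in that order (R = Rz(yaw) Ry(pitch) Rx(roll)).
In Python, from station import telemetry, cams, workorder, finder gives the robot as it stands.
- The arm moves only by the tool jog_arm, never from a script. Its argument "rows" is a list of rows, each an object with "gripper": the finger opening in m, from 0 to 0.094; "slide": the shift along the tool's x, y, z in m, a list of three; "spin": the turn about the tool's z in rad. In form: [{"gripper": gripper, "slide": [tx, ty, tz], "spin": spin}, ...]. A call has 1 to 8 rows; each row is the pose to reach, as a shift and turn from the pose commanded when the call began, along the tool's axes at that moment; what a row does not reach only later rows make up. A row lasts 1/10 s, in which the tool goes at most 50 mm and 8.59 degrees, less where a joint would pass 70% of its speed; a pose out of reach is approached as far as the arm can. A call with a gripper value outside its range is refused whole. The fingers move at their own pace and stop on an object; "squeeze" is the grip in N (left out, the last holds). Time passes only in rows, so rows that repeat a pose let the fingers close. It gives the time, the measured TCP pose, the force, the opening and the grip force at its end, in the units of the state.
- telemetry.get_obs(): the state, without advancing time (a new reading comes with each control period).
- cams.camera(name): name is "side" or "top" or "wrist"; returns (picture, depth): 480x640x3 uint8, red, green, blue; 480x640 float32, m along the optical axis (not along the pixel's ray), 0 where there is no reading.
- cams.camera_info(name): a dict with "camera_matrix" (3x3 intrinsics, pixels), "R" (3x3) and "t" (3): a world point X has camera coordinates R X + t; the wrist camera has in their place "tool_from_camera" (4x4, takes a point from camera to tool coordinates, whose origin is the TCP and whose axes are the flange's). Camera axes: x right, y down, z forward; pixel columns grow to the right and rows downward; lengths in m; the calibration is good to about 2 mm. A picture is of the moment at which its call begins: read the wrist's pose just before it. camera_info takes no time and is no camera call.
- workorder.hand_in(): hands the job in; it is judged then, once.
Trained networks look in the newest picture that a camera, given by its name, has taken for a name from the list of things; names that differ only in an ending like _2 or _b are one class to them, and where a whole thing is asked for, a point or a joint stands for the part that bears it (a point fixed in the world has none). Each returns a list of dicts, best first, with "confidence" (0 to 1); they miss things now and then, are a little off and sometimes report something else, mostly with a low value. They report only what shows in the picture. A call takes as long as a camera call. They do not tell look-alikes from the thing itself.
- finder.find_in(target, camera): "point" ([x, y, z] in m, in world coordinates, good to about 4 mm: the middle of the surface that is visible of it).
- finder.masks_of(target, camera): "region" (480x640 bool, what is visible of it).
The state is a dict: "time_s": time; "qpos": joint angles; "joint_vel": joint speeds; "tau": joint torques, N m; "ee_pos": TCP position; "eef_rot": TCP orientation; "force": force on the tool from outside, world axes, zero at the start; "moment": the same for the moment, N m; "grip_width": finger opening in m; "grip_force": force on a finger pad.
Only numpy, scipy, OpenCV 4.12 (cv2) and the standard library are available. Lean on these libraries where they do the work, as an engineer would, in place of code of your own. Each camera call takes 0.05 s, during which the arm holds its last target. There are 200 camera calls.

## Working session

There is one attempt and no reset: what is moved stays moved. The work goes in short steps, Python scripts to look and compute and a tool call to move; the robot and the scene stay as the last step left them, time stands still between calls to the robot, and variables do not carry over. Pictures are saved under pics/ and viewed, at most 14 in all, crops included, and the job is handed in when it is done.

Besides the shell and the picture viewer there is one more tool, called after ">>>" as a command line: name --argument value ..., lists and objects as JSON in quotes. jog_arm: Moves the arm, as the interface text tells. Its arguments: {"type":"object","properties":{"rows":{"type":"array","items":{"type":"object","properties":{"gripper":{"type":"number"},"slide":{"type":"array","items":{"type":"number"}},"spin":{"type":"number"}}}},"squeeze":{"type":"number"}},"required":["rows"]}

```bash
ls; mkdir -p pics; python3 - <<'E'
from station import telemetry,cams,finder
import cv2,numpy as np
o=telemetry.get_obs();print(o)
for c in ["top","side"]:
    p,d=cams.camera(c);cv2.imwrite(f"pics/{c}0.png",p[:,:,::-1]);np.savez(f"{c}0.npz",p=p,d=d)
    print(c,cams.camera_info(c))
    if c=="top":
        for n in ["ring64","ring57","ring50","ring43","ring36","collar","gauge","stylus","stand","loupe","tweezers","bracelet_block","zero_button"]:
            print(n,[(np.round(r["point"],3).tolist(),round(r["confidence"],2)) for r in finder.find_in(n,c)])
print(cams.camera_info("wrist"))
E
```

```text
pics
{'time_s': 0.0, 'qpos': array([ 1.14640756e+00,  3.00421055e-01,  1.52158724e+00, -3.12761606e-05,
        1.32073142e+00, -6.66088390e-02]), 'joint_vel': array([ 0.00080038, -0.00145296,  0.00041281, -0.00076383, -0.00099062,
        0.0011626 ]), 'tau': array([-1.59071191e-03, -5.31804907e+01, -3.52754045e+01,  7.08976854e-02,
        2.42051360e-02, -5.25964424e-05]), 'ee_pos': array([0.1925981 , 0.515127  , 0.40411105]), 'eef_rot': array([-3.14044611e+00, -4.61210846e-05,  2.78382046e+00]), 'force': array([-7.75141646e-01, -1.99572731e-01,  4.51854234e-04]), 'moment': array([0.01304479, 0.01899601, 0.00023746]), 'grip_force': 0.0, 'grip_width': 0.09383049016939315}
top {'camera_matrix': array([[516.65197688,   0.        , 318.49447065],
       [  0.        , 516.65197688, 233.83258009],
       [  0.        ,   0.        ,   1.        ]]), 'R': array([[ 0.0229869 , -0.99970734,  0.00753878],
       [-0.99406827, -0.02365774, -0.10615363],
       [ 0.10630091, -0.00505392, -0.99432116]]), 't': array([0.03708122, 0.51642017, 1.44831321])}
ring64 [([0.427, -0.387, 0.014], 0.74),
[... 1168 characters left out ...]
  0.00515693],
       [-0.09005476, -0.52462389, -0.84655769],
       [ 0.15276353,  0.8326763 , -0.53227201]]), 't': array([-0.50986846,  0.12837637,  1.1265832 ])}
{'camera_matrix': array([[423.07566019,   0.        , 321.37441496],
       [  0.        , 423.07566019, 234.25632868],
       [  0.        ,   0.        ,   1.        ]]), 'tool_from_camera': array([[ 3.85859626e-04, -9.67252752e-01, -2.53814826e-01,
         7.35468271e-02],
       [ 9.99999783e-01,  5.08826967e-04, -4.18827945e-04,
        -1.10756692e-03],
       [ 5.34260310e-04, -2.53814609e-01,  9.67252738e-01,
         1.94578058e-02],
       [ 0.00000000e+00,  0.00000000e+00,  0.00000000e+00,
         1.00000000e+00]])}
```

View pics/top0.png

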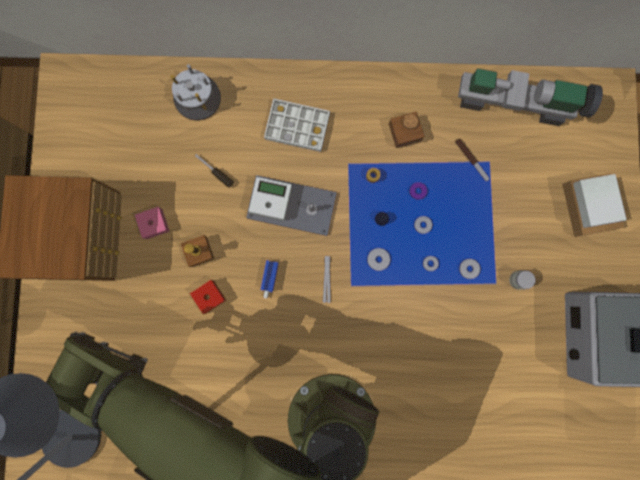

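View pics/side0.png

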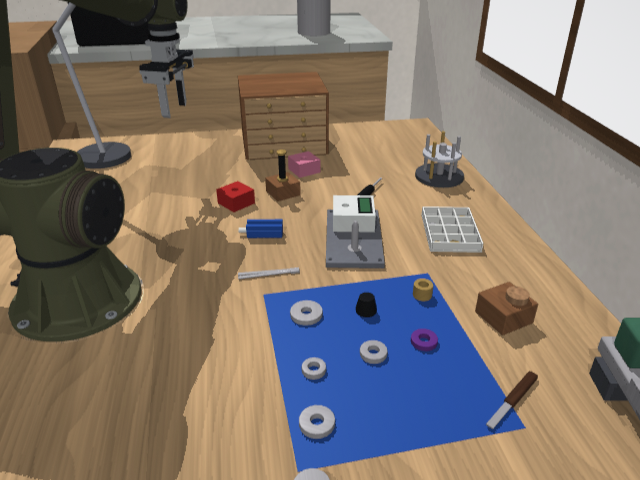

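The top picture shows four steel rings on the mat at (378,260), (431,264), (470,268) and (423,225). The ring at (418,190) is purple, so it is the look-alike. The brass collar is at (373,174), the loupe at (381,218) and the arbor at about (312,208). The stylus is in the brown stand at (198,250); the stands at (150,222) and (208,297) are pink and red, so they aren't meant.

```bash
cat > h.py <<'E'
import numpy as np,cv2
from station import telemetry,cams,finder
from scipy.spatial.transform import Rotation as Ro
def extr(c):
    i=cams.camera_info(c);K=i["camera_matrix"]
    if c!="wrist": return K,i["R"].T,-i["R"].T@i["t"]
    o=telemetry.get_obs();T=i["tool_from_camera"];R=Ro.from_euler("xyz",o["eef_rot"]).as_matrix()
    return K,R@T[:3,:3],R@T[:3,3]+o["ee_pos"]
def cloud(K,R,t,d):
    v,u=np.mgrid[:480,:640]
    c=np.stack([(u-K[0,2])/K[0,0]*d,(v-K[1,2])/K[1,1]*d,d],-1)
    return c@R.T+t
def plane(K,R,t,uv,z):   # pixel -> world at height z
    r=R@np.array([(uv[0]-K[0,2])/K[0,0],(uv[1]-K[1,2])/K[1,1],1]);return t+r*(z-t[2])/r[2]
def circ(P):
    A=np.c_[2*P,np.ones(len(P))];x=np.linalg.lstsq(A,(P**2).sum(1),rcond=None)[0]
    return x[:2],np.sqrt(x[2]+x[0]**2+x[1]**2)
def blobs(mask,K,R,t,z,mina=30):
    n,l,s,_=cv2.connectedComponentsWithStats(mask.astype(np.uint8))
    out=[]
    for k in range(1,n):
        if s[k,4]<mina: continue
        cs,_=cv2.findContours((l==k).astype(np.uint8),cv2.RETR_EXTERNAL,cv2.CHAIN_APPROX_NONE)
        P=np.array([plane(K,R,t,q[0],z)[:2] for q in cs[0]]);c,r=circ(P)
        out.append((s[k,:2]+s[k,2:4]//2,s[k,4],c,r,np.std(np.linalg.norm(P-c,axis=1))))
    return out
E
python3 - <<'E'
from h import *
z=np.load("top0.npz");K,R,t=extr("top");X=cloud(K,R,t,z["d"]);h=cv2.cvtColor(z["p"],cv2.COLOR_RGB2HSV)
for q in [(400,240),(378,252),(423,217),(470,260),(431,258),(360,200),(270,207),(325,215),(312,208),(270,190),(300,140)]: print(q,X[q[1],q[0]].round(4),h[q[1],q[0]])
m=np.zeros((480,640),bool);m[165:283,352:492]=1
m&=~((h[...,0]>105)&(h[...,0]<130)&(h[...,1]>130))
for b in blobs(m,K,R,t,.012): print(b[0],b[1],b[2].round(4),"D",round(2e3*b[3],1),round(b[4]*1e3,1))
# gauge console / plate via heights
g=(X[...,2]>.055)&(X[...,2]<.065);g[:,:240]=0;g[:,340:]=0;g[:170]=0;g[240:]=0
P=X[g][:,:2];print("console",g.sum(),cv2.minAreaRect(P.astype(np.float32)*1000))
g=(X[...,2]>.010)&(X[...,2]<.020);g[:,:240]=0;g[:,340:]=0;g[:170]=0;g[240:]=0
P=X[g][:,:2];print("plate",g.sum(),cv2.minAreaRect(P.astype(np.float32)*1000))
g=(X[...,2]>.03)&(X[...,2]<.05);g[:,:180]=0;g[:,218:]=0;g[:232]=0;g[268:]=0
print("stand",cv2.minAreaRect(X[g][:,:2].astype(np.float32)*1000))
g=(X[...,2]>.10)&(X[...,2]<.15);g[:,:170]=0;g[:,225:]=0;g[:220]=0;g[280:]=0
print("stylus",cv2.minAreaRect(X[g][:,:2].astype(np.float32)*1000),X[g].mean(0))
E
```

```text
(400, 240) [ 0.506  -0.1886 -0.0009] [109 202 153]
(378, 252) [ 0.4687 -0.1235  0.0107] [105  10 153]
(423, 217) [ 0.5734 -0.253   0.0115] [115  23 144]
(470, 260) [ 0.4517 -0.3882  0.0129] [125  10 148]
(431, 258) [ 0.4546 -0.2753  0.0153] [123  15 152]
(360, 200) [ 6.209e-01 -7.030e-02  5.000e-04] [111 190 152]
(270, 207) [0.5852 0.1876 0.0551] [105   7 154]
(325, 215) [0.5718 0.0316 0.0158] [113  30 111]
(312, 208) [0.5826 0.0691 0.0713] [162  16  82]
(270, 190) [0.6323 0.1885 0.0627] [ 60  88 101]
(300, 140) [0.7943 0.11   0.0086] [ 40   4 197]
[482 186] 188 [ 0.6713 -0.4158] D 98.6 12.3
[373 175] 200 [ 0.6952 -0.1062] D 45.1 1.1
[418 190] 173 [ 0.6513 -0.2379] D 45.9 1.0
[382 218] 121 [ 0.5667 -0.1326] D 33.5 0.9
[423 225] 250 [ 0.5516 -0.2526] D 51.5 0.8
[379 259] 423 [ 0.4487 -0.1248] D 65.6 0.8
[430 263] 189 [ 0.4401 -0.2742] D 44.5 0.9
[470 268] 345 [ 0.4276 -0.3865] D 59.3 1.0
console 1098 ((604.7590942382812, 152.32904052734375), (176.4524688720703, 101.14396667480469), 78.81483459472656)
plate 2027 ((604.8030395507812, 138.03292846679688), (268.8780517578125, 181.1085968017578), 86.30615234375)
stand ((460.2059631347656, 393.91741943359375), (71.79776763916016, 72.54759216308594), 22.02898597717285)
stylus ((460.2196350097656, 394.36212158203125), (23.909494400024414, 24.91441535949707), 2.548910617828369) [0.45958488 0.39297158 0.12493297]
```

The measured diameters of about 65.6, 59.3, 51.5 and 44.5 mm give ring64 at (0.449,-0.125), ring57 at (0.428,-0.387), ring50 at (0.552,-0.253) and ring43 at (0.440,-0.274). ring36 is absent. Next I move the wrist camera over the gauge with the tool yaw at π/2.

>>> jog_arm --rows '[{"gripper":0.094,"slide":[-0.045,-0.023,0],"spin":0.15},{"gripper":0.094,"slide":[-0.09,-0.046,0],"spin":0.3},{"gripper":0.094,"slide":[-0.135,-0.069,0],"spin":0.45},{"gripper":0.094,"slide":[-0.18,-0.092,0],"spin":0.6},{"gripper":0.094,"slide":[-0.225,-0.115,0],"spin":0.75},{"gripper":0.094,"slide":[-0.27,-0.138,0],"spin":0.9},{"gripper":0.094,"slide":[-0.315,-0.161,0],"spin":1.05},{"gripper":0.094,"slide":[-0.36,-0.184,0],"spin":1.213}]'

```text
time_s: 1.55
ee_pos: [0.4635, 0.2181, 0.4049]
eef_rot: [3.141, -0.0, 1.578]
force: [0.5, 0.1, -0.3]
grip_width: 0.0938
grip_force: 0.0
```

>>> jog_arm --rows '[{"slide":[-0.046,0.036,0],"spin":0},{"slide":[-0.092,0.072,0],"spin":0},{"slide":[-0.12,0.11,0],"spin":0},{"slide":[-0.12,0.11,0],"spin":0},{"slide":[-0.12,0.11,0],"spin":0}]'

```text
$.rows[0]: bad value
```

```bash
python3 - <<'E'
from h import *
K,R,t=extr("wrist");o=telemetry.get_obs();p,d=cams.camera("wrist");cv2.imwrite("pics/w0.png",p[:,:,::-1]);np.savez("w0.npz",p=p,d=d,K=K,R=R,t=t)
print(o["ee_pos"],o["eef_rot"],o["joint_vel"].round(3))
X=cloud(K,R,t,d)
for lo,hi in [(.055,.065),(.010,.02),(.07,.09)]:
    g=(X[...,2]>lo)&(X[...,2]<hi);print(lo,g.sum(),cv2.minAreaRect(X[g][:,:2].astype(np.float32)*1000) if g.sum()>5 else 0, X[g].mean(0) if g.sum() else 0)
E
```

```text
[0.46349624 0.2180763  0.40491114] [ 3.14109916e+00 -2.62344266e-04  1.57760145e+00] [-0.934  0.289 -0.349 -0.     0.056  0.561]
0.055 13443 ((606.2725219726562, 155.72950744628906), (164.37693786621094, 101.9116439819336), 79.1346206665039) [0.61512152 0.19270849 0.06067093]
0.01 11038 ((547.6748046875, 220.03933715820312), (440.3451232910156, 346.7264709472656), 2.777539014816284) [0.56107831 0.17728584 0.01555203]
0.07 0 0 0
```

View pics/w0.png

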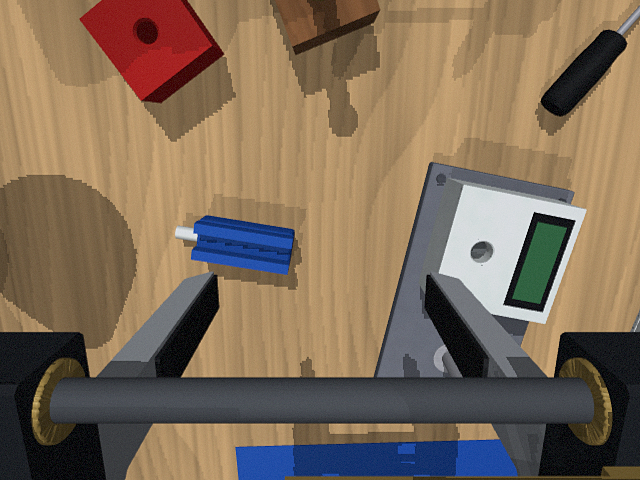

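The wrist view, with +y up and +x right, shows the console hole at (482,252) and the arbor half hidden at (440,355). The fingers cover the lower half of the image, so I move further toward −y.

>>> jog_arm --rows '[{"gripper":0.094,"slide":[-0.046,0.02,0],"spin":0},{"gripper":0.094,"slide":[-0.092,0.04,0],"spin":0},{"gripper":0.094,"slide":[-0.138,0.06,0],"spin":0},{"gripper":0.094,"slide":[-0.184,0.08,0],"spin":0},{"gripper":0.094,"slide":[-0.22,0.1,0],"spin":0},{"gripper":0.094,"slide":[-0.22,0.1,0],"spin":0},{"gripper":0.094,"slide":[-0.22,0.1,0],"spin":0},{"gripper":0.094,"slide":[-0.22,0.1,0],"spin":0}]'

```text
time_s: 2.4
ee_pos: [0.565, 0.0021, 0.4046]
eef_rot: [-3.141, -0.0, 1.585]
force: [0.5, 0.7, 0.7]
grip_width: 0.0939
grip_force: 0.0
```

```bash
python3 - <<'E'
from h import *
K,R,t=extr("wrist");o=telemetry.get_obs();p,d=cams.camera("wrist");cv2.imwrite("pics/w1.png",p[:,:,::-1]);np.savez("w1.npz",p=p,d=d,K=K,R=R,t=t)
print(o["ee_pos"],o["eef_rot"],o["joint_vel"].round(3))
X=cloud(K,R,t,d)
for lo,hi in [(.055,.065),(.070,.09)]:
    g=(X[...,2]>lo)&(X[...,2]<hi);print(lo,g.sum(),cv2.minAreaRect(X[g][:,:2].astype(np.float32)*1000) if g.sum()>5 else 0, X[g].mean(0) if g.sum() else 0)
E
```

```text
[0.56500287 0.00214748 0.40463998] [-3.14139631e+00 -1.48869133e-04  1.58471109e+00] [ 0.012 -0.005  0.002 -0.001 -0.    -0.003]
0.055 4802 ((606.2841186523438, 111.06355285644531), (104.03721618652344, 94.36878204345703), 0.8364985585212708) [0.61219645 0.14673539 0.06055193]
0.07 394 ((589.2310791015625, 69.50431060791016), (15.010270118713379, 15.2175874710083), 2.0366995334625244) [0.58891188 0.06952587 0.08051044]
```

View pics/w1.png

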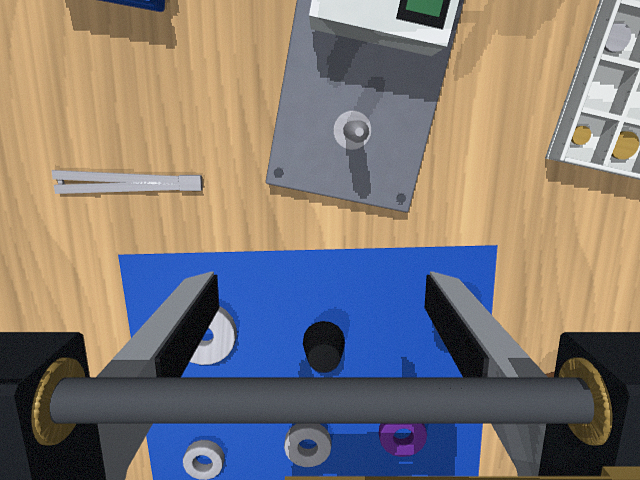

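The wrist view shows the arbor tip at (355,130), ring64 at (208,338), ring43 at (203,460), ring50 at (308,445) and the purple look-alike at (402,438). I go on to a view of the mat.

>>> jog_arm --rows '[{"gripper":0.094,"slide":[-0.045,-0.02,0],"spin":0.0137},{"gripper":0.094,"slide":[-0.09,-0.04,0],"spin":0.0137},{"gripper":0.094,"slide":[-0.135,-0.06,0],"spin":0.0137},{"gripper":0.094,"slide":[-0.18,-0.08,0],"spin":0.0137},{"gripper":0.094,"slide":[-0.2,-0.09,0],"spin":0.0137},{"gripper":0.094,"slide":[-0.2,-0.09,0],"spin":0.0137},{"gripper":0.094,"slide":[-0.2,-0.09,0],"spin":0.0137}]'

```text
time_s: 3.15
ee_pos: [0.4781, -0.199, 0.4049]
eef_rot: [3.141, -0.0, 1.57]
force: [0.3, -0.4, 0.2]
grip_width: 0.0939
grip_force: 0.0
```

```bash
cat >> h.py <<'E'
def rings(name,z=.012):
    K,R,t=extr("wrist");o=telemetry.get_obs();p,d=cams.camera("wrist");cv2.imwrite(f"pics/{name}.png",p[:,:,::-1]);np.savez(name+".npz",p=p,d=d,K=K,R=R,t=t)
    print(o["time_s"],o["ee_pos"].round(4),o["eef_rot"].round(4),abs(o["joint_vel"]).max().round(3))
    X=cloud(K,R,t,d);h=cv2.cvtColor(p,cv2.COLOR_RGB2HSV)
    m=(X[...,2]>.0075)&(X[...,2]<.0175)&(h[...,1]<90)&(h[...,2]>60)
    for b in blobs(cv2.morphologyEx(m.astype(np.uint8),cv2.MORPH_OPEN,np.ones((3,3))),K,R,t,z,300): print(b[0],b[1],b[2].round(4),"D",round(2e3*b[3],1),round(b[4]*1e3,1))
E
python3 - <<'E'
from h import *
rings("w2")
z=np.load("w1.npz");X=cloud(z["K"],z["R"],z["t"],z["d"])
for lo,hi in [(.08,.0875),(.03,.07)]:
    g=(X[...,2]>lo)&(X[...,2]<hi)&(X[...,1]<.095)&(X[...,0]>.56)&(X[...,0]<.62);print(lo,g.sum(),X[g].mean(0),X[g].min(0),X[g].max(0))
E
```

```text
3.15 [ 0.4781 -0.199   0.4049] [ 3.1412 -0.      1.5705] 0.025
[289 123] 3941 [ 0.4499 -0.1272] D 62.2 0.3
[402 265] 1781 [ 0.5526 -0.2546] D 48.8 0.5
[283 287] 1190 [ 0.4417 -0.2761] D 42.0 0.4
[273 371] 379 [ 0.4297 -0.3707] D 28.4 5.3
0.08 202 [0.58929904 0.06944064 0.08339666] [0.5836209  0.0635292  0.08003265] [0.59485009 0.07511484 0.08710307]
0.03 794 [ 0.57179718 -0.11990845  0.0369392 ] [ 0.56034326 -0.15026143  0.0300305 ] [0.5864898  0.07660625 0.06985501]
```

>>> jog_arm --rows '[{"gripper":0.094,"slide":[0.04,-0.015,0.02],"spin":0},{"gripper":0.094,"slide":[0.072,-0.028,0.05],"spin":0},{"gripper":0.094,"slide":[0.072,-0.028,0.1],"spin":0},{"gripper":0.094,"slide":[0.072,-0.028,0.15],"spin":0},{"gripper":0.094,"slide":[0.072,-0.028,0.185],"spin":0},{"gripper":0.094,"slide":[0.072,-0.028,0.202],"spin":0},{"gripper":0.094,"slide":[0.072,-0.028,0.202],"spin":0}]' --squeeze 25

```text
time_s: 3.9
ee_pos: [0.4503, -0.1263, 0.2011]
eef_rot: [-3.14, -0.001, 1.572]
force: [-0.0, -0.5, 0.3]
grip_width: 0.094
grip_force: 0.0
```

>>> jog_arm --rows '[{"gripper":0.05,"slide":[0,0,0],"spin":0},{"gripper":0.05,"slide":[0,0,0],"spin":0},{"gripper":0.05,"slide":[0,0,0],"spin":0},{"gripper":0.05,"slide":[0,0,0],"spin":0},{"gripper":0.05,"slide":[0,0,0],"spin":0},{"gripper":0.05,"slide":[0,0,0],"spin":0}]'

```text
time_s: 4.5
ee_pos: [0.4501, -0.1278, 0.2029]
eef_rot: [3.141, -0.0, 1.57]
force: [0.4, 2.5, 3.8]
grip_width: 0.0628
grip_force: 24.7
```

>>> jog_arm --rows '[{"gripper":0.05,"slide":[0,0,-0.045],"spin":0},{"gripper":0.05,"slide":[0,0,-0.09],"spin":0},{"gripper":0.05,"slide":[0,0,-0.13],"spin":0},{"gripper":0.05,"slide":[0.04,0.028,-0.13],"spin":0},{"gripper":0.05,"slide":[0.08,0.056,-0.13],"spin":0},{"gripper":0.05,"slide":[0.12,0.084,-0.13],"spin":0},{"gripper":0.05,"slide":[0.16,0.112,-0.13],"spin":0},{"gripper":0.05,"slide":[0.197,0.139,-0.13],"spin":0}]'

```text
time_s: 5.3
ee_pos: [0.5899, 0.071, 0.3322]
eef_rot: [-3.141, 0.0, 1.57]
force: [0.4, -1.2, -2.1]
grip_width: 0.0625
grip_force: 24.7
```

>>> jog_arm --rows '[{"gripper":0.05,"slide":[0,0,0],"spin":0},{"gripper":0.05,"slide":[0,0,0],"spin":0},{"gripper":0.05,"slide":[0,0,0.02],"spin":0},{"gripper":0.05,"slide":[0,0,0.035],"spin":0},{"gripper":0.05,"slide":[0,0,0.05],"spin":0},{"gripper":0.05,"slide":[0,0,0.06],"spin":0}]'

```text
time_s: 5.9
ee_pos: [0.5888, 0.0683, 0.2712]
eef_rot: [-3.14, 0.0, 1.569]
force: [-1.0, -0.2, -2.5]
grip_width: 0.0629
grip_force: 24.7
```

>>> jog_arm --rows '[{"gripper":0.05,"slide":[0,0,0.015],"spin":0},{"gripper":0.05,"slide":[0,0,0.03],"spin":0},{"gripper":0.05,"slide":[0,0,0.042],"spin":0},{"gripper":0.05,"slide":[0,0,0.05],"spin":0},{"gripper":0.05,"slide":[0,0,0.052],"spin":0},{"gripper":0.05,"slide":[0,0,0.052],"spin":0}]'

```text
time_s: 6.5
ee_pos: [0.5892, 0.069, 0.2206]
eef_rot: [-3.142, 0.0, 1.57]
force: [-0.2, -0.3, -1.6]
grip_width: 0.0629
grip_force: 24.7
```

>>> jog_arm --rows '[{"gripper":0.05,"slide":[0,0,0.0015],"spin":0},{"gripper":0.05,"slide":[0,0,0.0015],"spin":0},{"gripper":0.094,"slide":[0,0,0.0015],"spin":0},{"gripper":0.094,"slide":[0,0,0.0015],"spin":0},{"gripper":0.094,"slide":[0,0,0.0015],"spin":0},{"gripper":0.094,"slide":[0,0,0.0015],"spin":0},{"gripper":0.094,"slide":[0,0,-0.02],"spin":0},{"gripper":0.094,"slide":[0,0,-0.06],"spin":0}]'

```text
time_s: 7.3
ee_pos: [0.5887, 0.0689, 0.279]
eef_rot: [-3.137, 0.0, 1.57]
force: [-0.1, -0.4, 1.0]
grip_width: 0.0936
grip_force: 0.0
```

>>> jog_arm --rows '[{"gripper":0.094,"slide":[0,0,-0.05],"spin":0},{"gripper":0.094,"slide":[0,0,-0.09],"spin":0},{"gripper":0.094,"slide":[-0.04,-0.01,-0.12],"spin":0},{"gripper":0.094,"slide":[-0.09,-0.022,-0.12],"spin":0},{"gripper":0.094,"slide":[-0.135,-0.034,-0.12],"spin":0},{"gripper":0.094,"slide":[-0.18,-0.046,-0.12],"spin":0},{"gripper":0.094,"slide":[-0.225,-0.058,-0.12],"spin":0},{"gripper":0.094,"slide":[-0.27,-0.07,-0.12],"spin":0}]'

```text
time_s: 8.1
ee_pos: [0.5181, -0.2026, 0.4009]
eef_rot: [3.141, 0.0, 1.57]
force: [0.7, -0.1, -0.9]
grip_width: 0.0942
grip_force: 0.0
```

>>> jog_arm --rows '[{"gripper":0.094,"slide":[-0.045,-0.012,0],"spin":0},{"gripper":0.094,"slide":[-0.09,-0.024,0],"spin":0},{"gripper":0.094,"slide":[-0.135,-0.036,0],"spin":0},{"gripper":0.094,"slide":[-0.18,-0.049,0],"spin":0},{"gripper":0.094,"slide":[-0.2,-0.049,0],"spin":0},{"gripper":0.094,"slide":[-0.2,-0.049,0],"spin":0},{"gripper":0.094,"slide":[-0.2,-0.049,0],"spin":0}]'

```text
time_s: 8.8
ee_pos: [0.4698, -0.4007, 0.4004]
eef_rot: [-3.141, -0.0, 1.57]
force: [-0.9, -0.5, -0.0]
grip_width: 0.094
grip_force: 0.0
```

```bash
python3 -c "
from h import *
rings('w3')"
```

```text
8.8 [ 0.4698 -0.4007  0.4004] [-3.1413e+00 -5.0000e-04  1.5697e+00] 0.024
[426  31] 2635 [ 0.5525 -0.2564] D 48.2 0.7
[287  59] 1751 [ 0.4415 -0.2774] D 41.5 0.3
[276 195] 2748 [ 0.4291 -0.3895] D 55.4 0.4
[182 457] 539 [ 0.3228 -0.6905] D 79.2 8.9
```

>>> jog_arm --rows '[{"gripper":0.094,"slide":[0.011,-0.041,0.02],"spin":0},{"gripper":0.094,"slide":[0.011,-0.041,0.06],"spin":0},{"gripper":0.094,"slide":[0.011,-0.041,0.11],"spin":0},{"gripper":0.094,"slide":[0.011,-0.041,0.16],"spin":0},{"gripper":0.094,"slide":[0.011,-0.041,0.185],"spin":0},{"gripper":0.094,"slide":[0.011,-0.041,0.198],"spin":0},{"gripper":0.094,"slide":[0.011,-0.041,0.198],"spin":0},{"gripper":0.094,"slide":[0.011,-0.041,0.198],"spin":0}]'

```text
time_s: 9.65
ee_pos: [0.4294, -0.3898, 0.2042]
eef_rot: [3.14, 0.001, 1.571]
force: [0.8, -0.7, 0.0]
grip_width: 0.0941
grip_force: 0.0
```

>>> jog_arm --rows '[{"gripper":0.045,"slide":[0,0,0],"spin":0},{"gripper":0.045,"slide":[0,0,0],"spin":0},{"gripper":0.045,"slide":[0,0,0],"spin":0},{"gripper":0.045,"slide":[0,0,0],"spin":0},{"gripper":0.045,"slide":[0,0,0],"spin":0},{"gripper":0.045,"slide":[0,0,0],"spin":0},{"gripper":0.045,"slide":[0,0,-0.005],"spin":0}]'

```text
time_s: 10.35
ee_pos: [0.4286, -0.3898, 0.2071]
eef_rot: [-3.141, -0.001, 1.57]
force: [0.1, 0.4, -2.1]
grip_width: 0.0565
grip_force: 25.0
```

>>> jog_arm --rows '[{"gripper":0.045,"slide":[0,0,-0.045],"spin":0},{"gripper":0.045,"slide":[0,0,-0.09],"spin":0},{"gripper":0.045,"slide":[0.01,0.004,-0.125],"spin":0},{"gripper":0.045,"slide":[0.055,0.02,-0.125],"spin":0},{"gripper":0.045,"slide":[0.1,0.035,-0.125],"spin":0},{"gripper":0.045,"slide":[0.145,0.05,-0.125],"spin":0},{"gripper":0.045,"slide":[0.19,0.066,-0.125],"spin":0},{"gripper":0.045,"slide":[0.235,0.082,-0.125],"spin":0}]'

```text
time_s: 11.15
ee_pos: [0.5111, -0.1531, 0.3329]
eef_rot: [3.142, 0.0, 1.57]
force: [0.5, 0.6, -2.3]
grip_width: 0.057
grip_force: 25.0
```

>>> jog_arm --rows '[{"gripper":0.045,"slide":[0.045,0.016,0],"spin":0},{"gripper":0.045,"slide":[0.09,0.032,0],"spin":0},{"gripper":0.045,"slide":[0.135,0.047,0],"spin":0},{"gripper":0.045,"slide":[0.18,0.063,0],"spin":0},{"gripper":0.045,"slide":[0.215,0.075,0],"spin":0},{"gripper":0.045,"slide":[0.224,0.078,0],"spin":0},{"gripper":0.045,"slide":[0.224,0.078,0],"spin":0},{"gripper":0.045,"slide":[0.224,0.078,0],"spin":0}]'

```text
time_s: 11.95
ee_pos: [0.5889, 0.0681, 0.3325]
eef_rot: [-3.141, 0.0, 1.57]
force: [-1.2, 0.3, -1.7]
grip_width: 0.057
grip_force: 25.0
```

>>> jog_arm --rows '[{"gripper":0.045,"slide":[0.001,0,0.03],"spin":0},{"gripper":0.045,"slide":[0.001,0,0.045],"spin":0},{"gripper":0.045,"slide":[0.001,0,0.06],"spin":0},{"gripper":0.045,"slide":[0.001,0,0.075],"spin":0},{"gripper":0.045,"slide":[0.001,0,0.09],"spin":0},{"gripper":0.045,"slide":[0.001,0,0.099],"spin":0},{"gripper":0.045,"slide":[0.001,0,0.102],"spin":0},{"gripper":0.045,"slide":[0.001,0,0.102],"spin":0}]'

```text
time_s: 12.75
ee_pos: [0.5892, 0.07, 0.2307]
eef_rot: [3.142, 0.0, 1.57]
force: [0.5, 0.3, -1.9]
grip_width: 0.0564
grip_force: 25.0
```

>>> jog_arm --rows '[{"gripper":0.094,"slide":[0,0,0],"spin":0},{"gripper":0.094,"slide":[0,0,0],"spin":0},{"gripper":0.094,"slide":[0,0,0],"spin":0},{"gripper":0.094,"slide":[0,0,0],"spin":0},{"gripper":0.094,"slide":[0,0,-0.04],"spin":0},{"gripper":0.094,"slide":[0,0,-0.085],"spin":0},{"gripper":0.094,"slide":[-0.01,-0.003,-0.13],"spin":0},{"gripper":0.094,"slide":[-0.05,-0.012,-0.15],"spin":0}]'

```text
time_s: 13.55
ee_pos: [0.5772, 0.0216, 0.3851]
eef_rot: [3.136, -0.0, 1.574]
force: [1.0, -0.9, 0.2]
grip_width: 0.094
grip_force: 0.0
```

>>> jog_arm --rows '[{"gripper":0.094,"slide":[-0.045,-0.01,-0.02],"spin":0},{"gripper":0.094,"slide":[-0.09,-0.02,-0.02],"spin":0},{"gripper":0.094,"slide":[-0.135,-0.03,-0.02],"spin":0},{"gripper":0.094,"slide":[-0.18,-0.04,-0.02],"spin":0},{"gripper":0.094,"slide":[-0.225,-0.05,-0.02],"spin":0},{"gripper":0.094,"slide":[-0.27,-0.06,-0.02],"spin":0},{"gripper":0.094,"slide":[-0.31,-0.07,-0.02],"spin":0},{"gripper":0.094,"slide":[-0.33,-0.077,-0.02],"spin":0}]'

```text
time_s: 14.35
ee_pos: [0.4987, -0.3128, 0.4006]
eef_rot: [3.142, 0.0, 1.568]
force: [1.0, 0.5, 0.4]
grip_width: 0.094
grip_force: 0.0
```

>>> jog_arm --rows '[{"gripper":0.094,"slide":[-0.02,0,0],"spin":0},{"gripper":0.094,"slide":[-0.02,0,0],"spin":0},{"gripper":0.094,"slide":[-0.02,0,0],"spin":0},{"gripper":0.094,"slide":[-0.02,0,0],"spin":0}]'

```text
time_s: 14.75
ee_pos: [0.5001, -0.3291, 0.4007]
eef_rot: [3.142, -0.0, 1.571]
force: [0.6, -0.3, -0.6]
grip_width: 0.094
grip_force: 0.0
```

```bash
python3 -c "
from h import *
rings('w4')"
```

```text
14.75 [ 0.5001 -0.3291  0.4007] [ 3.1415e+00 -1.0000e-04  1.5710e+00] 0.005
[384 122] 2283 [ 0.5527 -0.2554] D 48.5 0.3
[254 148] 1499 [ 0.4418 -0.277 ] D 41.5 0.3
```

>>> jog_arm --rows '[{"gripper":0.078,"slide":[0.04,0.028,0.01],"spin":0},{"gripper":0.078,"slide":[0.074,0.053,0.03],"spin":0},{"gripper":0.078,"slide":[0.074,0.053,0.08],"spin":0},{"gripper":0.078,"slide":[0.074,0.053,0.13],"spin":0},{"gripper":0.078,"slide":[0.074,0.053,0.175],"spin":0},{"gripper":0.078,"slide":[0.074,0.053,0.198],"spin":0},{"gripper":0.078,"slide":[0.074,0.053,0.198],"spin":0},{"gripper":0.078,"slide":[0.074,0.053,0.198],"spin":0}]'

```text
time_s: 15.6
ee_pos: [0.5531, -0.2552, 0.2025]
eef_rot: [-3.141, -0.0, 1.571]
force: [0.3, -1.2, -0.6]
grip_width: 0.0782
grip_force: 0.0
```

>>> jog_arm --rows '[{"gripper":0.038,"slide":[0,0,0],"spin":0},{"gripper":0.038,"slide":[0,0,0],"spin":0},{"gripper":0.038,"slide":[0,0,0],"spin":0},{"gripper":0.038,"slide":[0,0,0],"spin":0},{"gripper":0.038,"slide":[0,0,0],"spin":0},{"gripper":0.038,"slide":[0,0,0],"spin":0}]'

```text
time_s: 16.2
ee_pos: [0.5529, -0.256, 0.2028]
eef_rot: [3.141, -0.0, 1.57]
force: [-0.7, 1.2, 0.6]
grip_width: 0.0496
grip_force: 25.0
```

>>> jog_arm --rows '[{"gripper":0.038,"slide":[0,0,-0.04],"spin":0},{"gripper":0.038,"slide":[0,0,-0.08],"spin":0},{"gripper":0.038,"slide":[0,0,-0.12],"spin":0},{"gripper":0.038,"slide":[0.04,0.004,-0.13],"spin":0},{"gripper":0.038,"slide":[0.085,0.01,-0.13],"spin":0},{"gripper":0.038,"slide":[0.13,0.014,-0.13],"spin":0},{"gripper":0.038,"slide":[0.175,0.02,-0.13],"spin":0},{"gripper":0.038,"slide":[0.22,0.025,-0.13],"spin":0}]'

```text
time_s: 17.0
ee_pos: [0.5779, -0.0343, 0.3326]
eef_rot: [-3.141, 0.0, 1.57]
force: [0.2, -0.2, -1.3]
grip_width: 0.0493
grip_force: 25.0
```

>>> jog_arm --rows '[{"gripper":0.038,"slide":[0.04,0.004,0],"spin":0},{"gripper":0.038,"slide":[0.08,0.008,0],"spin":0},{"gripper":0.038,"slide":[0.105,0.011,0],"spin":0},{"gripper":0.038,"slide":[0.105,0.011,0],"spin":0},{"gripper":0.038,"slide":[0.105,0.011,0],"spin":0},{"gripper":0.038,"slide":[0.105,0.011,0],"spin":0}]'

```text
time_s: 17.6
ee_pos: [0.5891, 0.068, 0.3325]
eef_rot: [-3.141, 0.0, 1.569]
force: [-0.6, -0.4, -1.3]
grip_width: 0.0496
grip_force: 25.0
```

>>> jog_arm --rows '[{"gripper":0.038,"slide":[0.001,0,0.03],"spin":0},{"gripper":0.038,"slide":[0.001,0,0.045],"spin":0},{"gripper":0.038,"slide":[0.001,0,0.06],"spin":0},{"gripper":0.038,"slide":[0.001,0,0.075],"spin":0},{"gripper":0.038,"slide":[0.001,0,0.087],"spin":0},{"gripper":0.038,"slide":[0.001,0,0.0895],"spin":0},{"gripper":0.038,"slide":[0.001,0,0.0895],"spin":0}]'

```text
time_s: 18.3
ee_pos: [0.5892, 0.07, 0.2431]
eef_rot: [-3.141, -0.0, 1.57]
force: [0.4, -0.1, -0.7]
grip_width: 0.0493
grip_force: 25.0
```

>>> jog_arm --rows '[{"gripper":0.08,"slide":[0,0,0],"spin":0},{"gripper":0.08,"slide":[0,0,0],"spin":0},{"gripper":0.08,"slide":[0,0,0],"spin":0},{"gripper":0.08,"slide":[0,0,0],"spin":0},{"gripper":0.08,"slide":[0,0,-0.04],"spin":0},{"gripper":0.08,"slide":[0,0,-0.085],"spin":0},{"gripper":0.08,"slide":[-0.02,-0.01,-0.125],"spin":0},{"gripper":0.08,"slide":[-0.06,-0.025,-0.155],"spin":0}]'

```text
time_s: 19.1
ee_pos: [0.5644, 0.0125, 0.3997]
eef_rot: [3.139, -0.0, 1.573]
force: [0.6, -1.2, 0.5]
grip_width: 0.0803
grip_force: 0.0
```

>>> jog_arm --rows '[{"gripper":0.08,"slide":[-0.045,-0.02,0],"spin":0},{"gripper":0.08,"slide":[-0.09,-0.04,0],"spin":0},{"gripper":0.08,"slide":[-0.135,-0.06,0],"spin":0},{"gripper":0.08,"slide":[-0.18,-0.075,0],"spin":0},{"gripper":0.08,"slide":[-0.225,-0.09,0],"spin":0},{"gripper":0.08,"slide":[-0.27,-0.105,0],"spin":0},{"gripper":0.08,"slide":[-0.315,-0.115,0],"spin":0},{"gripper":0.08,"slide":[-0.355,-0.122,0],"spin":0}]'

```text
time_s: 19.9
ee_pos: [0.4414, -0.3452, 0.3973]
eef_rot: [3.141, 0.0, 1.569]
force: [-0.5, 1.1, -1.0]
grip_width: 0.0801
grip_force: 0.0
```

>>> jog_arm --rows '[{"gripper":0.08,"slide":[0,0,0],"spin":0},{"gripper":0.08,"slide":[0,0,0],"spin":0},{"gripper":0.08,"slide":[0,0,0],"spin":0}]'

```text
time_s: 20.2
ee_pos: [0.4427, -0.3423, 0.397]
eef_rot: [3.142, -0.0, 1.571]
force: [-0.2, 0.1, 0.2]
grip_width: 0.0798
grip_force: 0.0
```

```bash
python3 -c "
from h import *
rings('w5')"
```

```text
20.2 [ 0.4427 -0.3423  0.397 ] [ 3.1415e+00 -1.0000e-04  1.5709e+00] 0.01
[321 132] 1525 [ 0.4415 -0.2769] D 41.2 0.4
```

>>> jog_arm --rows '[{"gripper":0.08,"slide":[0.04,-0.001,0.02],"spin":0},{"gripper":0.08,"slide":[0.0655,-0.001,0.06],"spin":0},{"gripper":0.08,"slide":[0.0655,-0.001,0.11],"spin":0},{"gripper":0.08,"slide":[0.0655,-0.001,0.155],"spin":0},{"gripper":0.08,"slide":[0.0655,-0.001,0.185],"spin":0},{"gripper":0.08,"slide":[0.0655,-0.001,0.1945],"spin":0},{"gripper":0.08,"slide":[0.0655,-0.001,0.1945],"spin":0},{"gripper":0.08,"slide":[0.0655,-0.001,0.1945],"spin":0}]'

```text
time_s: 21.05
ee_pos: [0.4421, -0.2777, 0.204]
eef_rot: [3.14, 0.001, 1.571]
force: [-0.1, 0.9, 0.6]
grip_width: 0.0799
grip_force: 0.0
```

>>> jog_arm --rows '[{"gripper":0.03,"slide":[0,0,0],"spin":0},{"gripper":0.03,"slide":[0,0,0],"spin":0},{"gripper":0.03,"slide":[0,0,0],"spin":0},{"gripper":0.03,"slide":[0,0,0],"spin":0},{"gripper":0.03,"slide":[0,0,0],"spin":0},{"gripper":0.03,"slide":[0,0,0],"spin":0}]'

```text
time_s: 21.65
ee_pos: [0.4415, -0.2777, 0.2025]
eef_rot: [3.142, 0.0, 1.57]
force: [-0.5, -0.4, 2.1]
grip_width: 0.0415
grip_force: 25.0
```

>>> jog_arm --rows '[{"gripper":0.03,"slide":[0,0,-0.04],"spin":0},{"gripper":0.03,"slide":[0,0,-0.08],"spin":0},{"gripper":0.03,"slide":[0,0,-0.12],"spin":0},{"gripper":0.03,"slide":[0.04,0.017,-0.13],"spin":0},{"gripper":0.03,"slide":[0.08,0.034,-0.13],"spin":0},{"gripper":0.03,"slide":[0.12,0.051,-0.13],"spin":0},{"gripper":0.03,"slide":[0.16,0.068,-0.13],"spin":0},{"gripper":0.03,"slide":[0.2,0.085,-0.13],"spin":0}]'

```text
time_s: 22.45
ee_pos: [0.527, -0.076, 0.3324]
eef_rot: [-3.141, -0.0, 1.57]
force: [0.6, -0.5, -0.6]
grip_width: 0.0415
grip_force: 25.0
```

>>> jog_arm --rows '[{"gripper":0.03,"slide":[0.04,0.017,0],"spin":0},{"gripper":0.03,"slide":[0.08,0.034,0],"spin":0},{"gripper":0.03,"slide":[0.12,0.051,0],"spin":0},{"gripper":0.03,"slide":[0.147,0.063,0],"spin":0},{"gripper":0.03,"slide":[0.147,0.063,0],"spin":0},{"gripper":0.03,"slide":[0.147,0.063,0],"spin":0},{"gripper":0.03,"slide":[0.147,0.063,0],"spin":0}]'

```text
time_s: 23.15
ee_pos: [0.5895, 0.0683, 0.3323]
eef_rot: [-3.141, 0.0, 1.569]
force: [-0.2, 0.0, -1.1]
grip_width: 0.0418
grip_force: 25.0
```

>>> jog_arm --rows '[{"gripper":0.03,"slide":[0.001,0,0.03],"spin":0},{"gripper":0.03,"slide":[0.001,0,0.045],"spin":0},{"gripper":0.03,"slide":[0.001,0,0.06],"spin":0},{"gripper":0.03,"slide":[0.001,0,0.073],"spin":0},{"gripper":0.03,"slide":[0.001,0,0.078],"spin":0},{"gripper":0.03,"slide":[0.001,0,0.078],"spin":0},{"gripper":0.03,"slide":[0.001,0,0.078],"spin":0}]'

```text
time_s: 23.85
ee_pos: [0.5899, 0.0701, 0.2547]
eef_rot: [3.141, -0.0, 1.57]
force: [-0.8, -0.2, -1.3]
grip_width: 0.0419
grip_force: 25.0
```

>>> jog_arm --rows '[{"gripper":0.08,"slide":[0,0,0],"spin":0},{"gripper":0.08,"slide":[0,0,0],"spin":0},{"gripper":0.08,"slide":[0,0,0],"spin":0},{"gripper":0.08,"slide":[0,0,0],"spin":0},{"gripper":0.08,"slide":[0,0,-0.04],"spin":0},{"gripper":0.08,"slide":[0,0,-0.085],"spin":0},{"gripper":0.08,"slide":[-0.02,0.007,-0.125],"spin":0},{"gripper":0.08,"slide":[-0.06,0.02,-0.145],"spin":0}]'

```text
time_s: 24.65
ee_pos: [0.6095, 0.0113, 0.4038]
eef_rot: [3.137, -0.0, 1.573]
force: [0.5, -1.5, 0.2]
grip_width: 0.0797
grip_force: 0.0
```

>>> jog_arm --rows '[{"gripper":0.08,"slide":[-0.045,0.012,0],"spin":0},{"gripper":0.08,"slide":[-0.09,0.024,0],"spin":0},{"gripper":0.08,"slide":[-0.135,0.036,0],"spin":0},{"gripper":0.08,"slide":[-0.17,0.045,0],"spin":0},{"gripper":0.08,"slide":[-0.18,0.05,0],"spin":0},{"gripper":0.08,"slide":[-0.18,0.05,0],"spin":0},{"gripper":0.08,"slide":[-0.18,0.05,0],"spin":0},{"gripper":0.08,"slide":[-0.18,0.05,0],"spin":0}]'

```text
time_s: 25.45
ee_pos: [0.6596, -0.1683, 0.3997]
eef_rot: [3.141, -0.0, 1.572]
force: [0.2, -0.9, -0.6]
grip_width: 0.08
grip_force: 0.0
```

```bash
python3 - <<'E'
from h import *
K,R,t=extr("wrist");o=telemetry.get_obs();p,d=cams.camera("wrist");cv2.imwrite("pics/w6.png",p[:,:,::-1])
print(o["time_s"],o["ee_pos"],o["eef_rot"])
X=cloud(K,R,t,d)
g=(X[...,2]>.026)&(X[...,2]<.034)&(abs(X[...,1]+.106)<.05)&(abs(X[...,0]-.69)<.05)
for b in blobs(g,K,R,t,.03,100): print(b[0],b[1],b[2].round(4),"D",round(2e3*b[3],1),round(b[4]*1e3,1))
E
```

```text
25.45 [ 0.65956094 -0.16825183  0.399661  ] [ 3.14139313e+00 -1.13379799e-04  1.57170172e+00]
[365 138] 1402 [ 0.694  -0.1072] D 38.7 0.2
```

View pics/w6.png

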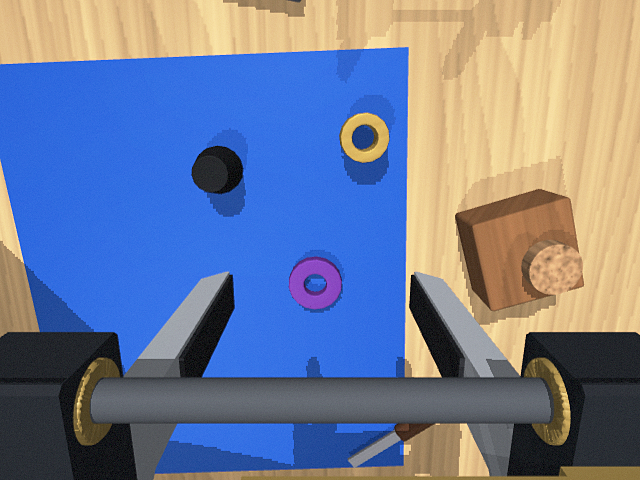

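The wrist view shows the brass collar upright at (365,138). It is free of its neighbours: the purple ring is at (315,284) and the loupe at (217,170).

>>> jog_arm --rows '[{"gripper":0.075,"slide":[0.04,0.02,0.01],"spin":0},{"gripper":0.075,"slide":[0.061,0.0345,0.05],"spin":0},{"gripper":0.075,"slide":[0.061,0.0345,0.1],"spin":0},{"gripper":0.075,"slide":[0.061,0.0345,0.145],"spin":0},{"gripper":0.075,"slide":[0.061,0.0345,0.18],"spin":0},{"gripper":0.075,"slide":[0.061,0.0345,0.1905],"spin":0},{"gripper":0.075,"slide":[0.061,0.0345,0.1905],"spin":0},{"gripper":0.075,"slide":[0.061,0.0345,0.1905],"spin":0}]'

```text
time_s: 26.3
ee_pos: [0.6946, -0.1087, 0.2114]
eef_rot: [3.139, 0.001, 1.57]
force: [0.2, -0.4, 0.6]
grip_width: 0.0751
grip_force: 0.0
```

>>> jog_arm --rows '[{"gripper":0.03,"slide":[0,0,0],"spin":0},{"gripper":0.03,"slide":[0,0,0],"spin":0},{"gripper":0.03,"slide":[0,0,0],"spin":0},{"gripper":0.03,"slide":[0,0,0],"spin":0},{"gripper":0.03,"slide":[0,0,0],"spin":0},{"gripper":0.03,"slide":[0,0,0],"spin":0}]'

```text
time_s: 26.9
ee_pos: [0.6942, -0.1089, 0.2091]
eef_rot: [3.141, 0.0, 1.57]
force: [-0.4, 0.1, 2.3]
grip_width: 0.0389
grip_force: 25.0
```

>>> jog_arm --rows '[{"gripper":0.03,"slide":[0,0,-0.04],"spin":0},{"gripper":0.03,"slide":[0,0,-0.08],"spin":0},{"gripper":0.03,"slide":[0,0,-0.12],"spin":0},{"gripper":0.03,"slide":[0.04,-0.024,-0.13],"spin":0},{"gripper":0.03,"slide":[0.08,-0.048,-0.13],"spin":0},{"gripper":0.03,"slide":[0.12,-0.072,-0.13],"spin":0},{"gripper":0.03,"slide":[0.16,-0.096,-0.13],"spin":0},{"gripper":0.03,"slide":[0.177,-0.105,-0.13],"spin":0}]'

```text
time_s: 27.7
ee_pos: [0.5875, 0.0709, 0.339]
eef_rot: [-3.141, -0.0, 1.572]
force: [0.4, -0.3, -1.8]
grip_width: 0.0388
grip_force: 25.0
```

>>> jog_arm --rows '[{"gripper":0.03,"slide":[0,0,0],"spin":0},{"gripper":0.03,"slide":[0,0,0],"spin":0},{"gripper":0.03,"slide":[0,0,0],"spin":0},{"gripper":0.03,"slide":[0,0,0.03],"spin":0},{"gripper":0.03,"slide":[0,0,0.04],"spin":0},{"gripper":0.03,"slide":[0,0,0.05],"spin":0},{"gripper":0.03,"slide":[0,0,0.055],"spin":0},{"gripper":0.03,"slide":[0,0,0.055],"spin":0}]'

```text
time_s: 28.5
ee_pos: [0.5894, 0.068, 0.2836]
eef_rot: [-3.141, 0.0, 1.57]
force: [-0.2, 0.5, -2.4]
grip_width: 0.039
grip_force: 25.0
```

Bottom is at about 75 mm. I lower a further 11 mm, release and retreat toward −y for a look.

>>> jog_arm --rows '[{"gripper":0.03,"slide":[0,0,0.006],"spin":0},{"gripper":0.03,"slide":[0,0,0.01],"spin":0},{"gripper":0.03,"slide":[0,0,0.0105],"spin":0},{"gripper":0.03,"slide":[0,0,0.0105],"spin":0},{"gripper":0.06,"slide":[0,0,0.0105],"spin":0},{"gripper":0.06,"slide":[0,0,0.0105],"spin":0},{"gripper":0.06,"slide":[0,0,0.0105],"spin":0},{"gripper":0.06,"slide":[0,0,0.0105],"spin":0}]'

```text
time_s: 29.3
ee_pos: [0.5893, 0.0682, 0.2735]
eef_rot: [3.141, -0.0, 1.57]
force: [0.4, 0.0, -0.5]
grip_width: 0.0595
grip_force: 0.0
```

>>> jog_arm --rows '[{"gripper":0.08,"slide":[0,0,-0.03],"spin":0},{"gripper":0.08,"slide":[0,0,-0.07],"spin":0},{"gripper":0.08,"slide":[0,0,-0.11],"spin":0},{"gripper":0.08,"slide":[-0.03,0,-0.14],"spin":0},{"gripper":0.08,"slide":[-0.04,0,-0.14],"spin":0},{"gripper":0.08,"slide":[-0.04,0,-0.14],"spin":0},{"gripper":0.08,"slide":[-0.04,0,-0.14],"spin":0},{"gripper":0.08,"slide":[-0.04,0,-0.14],"spin":0}]'

```text
time_s: 30.1
ee_pos: [0.5893, 0.0288, 0.4121]
eef_rot: [-3.139, -0.0, 1.571]
force: [0.2, 0.5, 0.2]
grip_width: 0.08
grip_force: 0.0
```

```bash
python3 - <<'E'
from h import *
K,R,t=extr("wrist");o=telemetry.get_obs();p,d=cams.camera("wrist");np.savez("w7.npz",p=p,d=d,K=K,R=R,t=t)
print(o["time_s"],o["ee_pos"],o["eef_rot"])
X=cloud(K,R,t,d);h=cv2.cvtColor(p,cv2.COLOR_RGB2HSV)
g=(X[...,2]>.080)&(X[...,2]<.11);print("top z",np.percentile(X[g][:,2],[5,25,50,75,95]))
for b in blobs(g,K,R,t,.093,100): print(b[0],b[1],b[2].round(4),"D",round(2e3*b[3],1))
# recess: non-white hole in console top
c=(X[...,2]>.056)&(X[...,2]<.065);v,u=np.nonzero(c);print(v.min(),v.max(),u.min(),u.max())
s,_=cams.camera("side");K2,R2,t2=extr("side")
cs=s[170:300,290:420];a=cv2.resize(cs,None,fx=4,fy=4,interpolation=cv2.INTER_CUBIC)
b=cv2.resize(p,(640,480));im=np.zeros((520,800,3),np.uint8);im[:,:520]=a;im[:210,520:]=cv2.resize(p,(280,210));cv2.imwrite("pics/s7.png",im[:,:,::-1])
E
```

```text
30.1 [0.5892536  0.02883113 0.41205495] [-3.13944720e+00 -1.33535446e-04  1.57061609e+00]
top z [0.08310902 0.09250845 0.0932424  0.09381561 0.09458791]
[323 168] 1877 [0.589  0.0703] D 38.8
[324 168] 186 [0.5895 0.0706] D 10.2
0 179 275 426
```

View pics/s7.png

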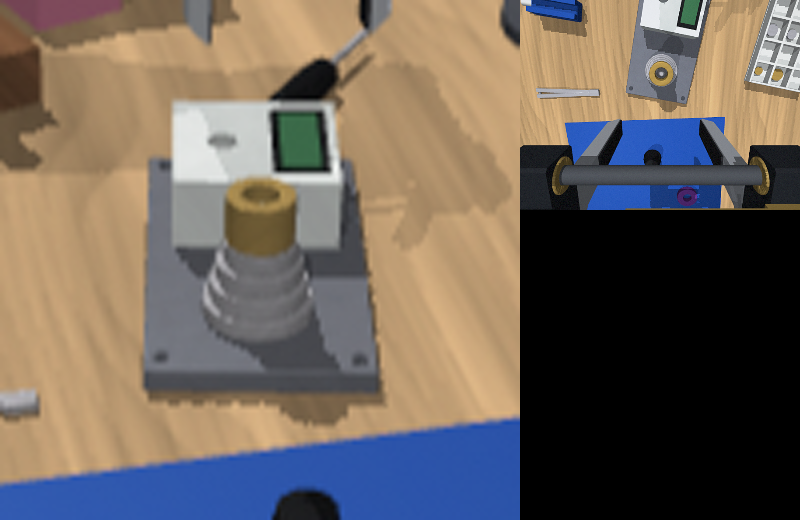

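The stack is complete: rings 64, 57, 50 and 43 run from bottom to top with the collar flat on top, its top face at 93 mm. The recess shows at about (222,140) in the enlarged side crop. I measure it with the wrist camera.

>>> jog_arm --rows '[{"gripper":0.08,"slide":[0.04,-0.001,0.005],"spin":0},{"gripper":0.08,"slide":[0.075,-0.001,0.01],"spin":0},{"gripper":0.08,"slide":[0.075,-0.001,0.01],"spin":0},{"gripper":0.08,"slide":[0.075,-0.001,0.01],"spin":0},{"gripper":0.08,"slide":[0.075,-0.001,0.01],"spin":0}]'

```text
time_s: 30.7
ee_pos: [0.5884, 0.1026, 0.4033]
eef_rot: [-3.141, 0.0, 1.57]
force: [-1.0, 0.6, 1.0]
grip_width: 0.08
grip_force: 0.0
```

```bash
python3 - <<'E'
from h import *
K,R,t=extr("wrist");o=telemetry.get_obs();p,d=cams.camera("wrist");np.savez("w8.npz",p=p,d=d,K=K,R=R,t=t);cv2.imwrite("pics/w8.png",p[:,:,::-1])
print(o["time_s"],o["ee_pos"],o["eef_rot"])
X=cloud(K,R,t,d)
g=(X[...,2]>.057)&(X[...,2]<.065)&(X[...,1]>.10)
top=cv2.morphologyEx(g.astype(np.uint8),cv2.MORPH_CLOSE,np.ones((45,45)));hole=(top==1)&~g
for b in blobs(hole,K,R,t,.06,60): print("hole",b[0],b[1],b[2].round(4),"D",round(2e3*b[3],1),round(1e3*b[4],1))
print(X[hole][:,2].min() if hole.any() else 0, cv2.minAreaRect(X[g][:,:2].astype(np.float32)*1000))
E
```

```text
30.7 [0.58835469 0.10263329 0.40334289] [-3.14149932e+00  1.88751575e-04  1.56978819e+00]
hole [308  11] 391 [0.579  0.2511] D 14.4 0.8
hole [328 101] 485 [0.5924 0.1909] D 17.1 0.2
-0.0021219359038058827 ((612.2711181640625, 187.43312072753906), (100.58155059814453, 100.34060668945312), 79.14276885986328)
```

View pics/w8.png

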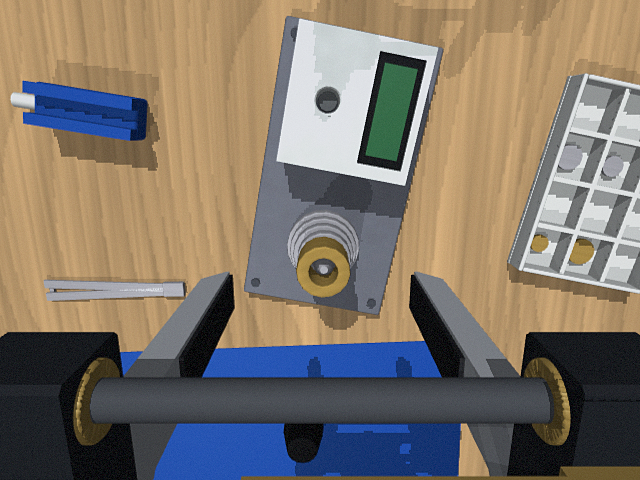

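The recess is at pixel (328,100), world (0.5924,0.1909), which agrees with the console's geometry. Next I look at the stylus.

>>> jog_arm --rows '[{"gripper":0.07,"slide":[0.04,-0.025,-0.01],"spin":0},{"gripper":0.07,"slide":[0.08,-0.05,-0.02],"spin":0},{"gripper":0.07,"slide":[0.12,-0.076,-0.02],"spin":0},{"gripper":0.07,"slide":[0.16,-0.102,-0.02],"spin":0},{"gripper":0.07,"slide":[0.2,-0.128,-0.02],"spin":0},{"gripper":0.07,"slide":[0.2,-0.128,-0.02],"spin":0},{"gripper":0.07,"slide":[0.2,-0.128,-0.02],"spin":0},{"gripper":0.07,"slide":[0.2,-0.128,-0.02],"spin":0}]'

```text
time_s: 31.55
ee_pos: [0.4612, 0.3022, 0.4234]
eef_rot: [3.141, 0.0, 1.569]
force: [-0.1, -0.2, -0.9]
grip_width: 0.0702
grip_force: 0.0
```

```bash
python3 - <<'E'
from h import *
K,R,t=extr("wrist");o=telemetry.get_obs();p,d=cams.camera("wrist");np.savez("w9.npz",p=p,d=d,K=K,R=R,t=t);cv2.imwrite("pics/w9.png",p[:,:,::-1])
print(o["time_s"],o["ee_pos"],o["eef_rot"])
X=cloud(K,R,t,d);near=(abs(X[...,0]-.46)<.06)&(abs(X[...,1]-.393)<.06)
for lo,hi,z in [(.121,.135,.128),(.038,.046,.042)]:
    g=near&(X[...,2]>lo)&(X[...,2]<hi);print(np.median(X[g][:,2]))
    for b in blobs(g,K,R,t,z,60): print(b[0],b[1],b[2].round(4),"D",round(2e3*b[3],1),round(1e3*b[4],1))
    print(cv2.minAreaRect(X[g][:,:2].astype(np.float32)*1000))
E
```

```text
31.55 [0.46115974 0.30216693 0.42341767] [3.14144365e+00 1.61157331e-04 1.56865169e+00]
0.12573513488773747
[320  95] 1355 [0.46   0.3913] D 24.7 0.2
((460.05548095703125, 391.5722351074219), (25.2529239654541, 25.3104248046875), 1.913888931274414)
0.04253369205009719
[319 100] 6208 [0.4599 0.3916] D 80.1 4.4
((459.9482421875, 391.5850830078125), (70.24600219726562, 70.16288757324219), 21.33856964111328)
```

View pics/w9.png

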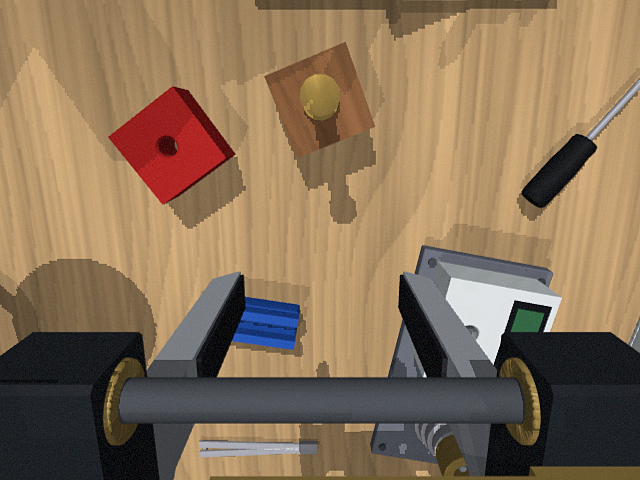

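This shows the brown wooden stand with the brass-capped stylus at (320,97). The red look-alike at (172,145) is empty, so the brown one is the stand meant.

>>> jog_arm --rows '[{"gripper":0.07,"slide":[0.045,0,0],"spin":0},{"gripper":0.07,"slide":[0.0895,-0.001,0],"spin":0},{"gripper":0.07,"slide":[0.0895,-0.001,0.02],"spin":0},{"gripper":0.07,"slide":[0.0895,-0.001,0.06],"spin":0},{"gripper":0.07,"slide":[0.0895,-0.001,0.11],"spin":0},{"gripper":0.07,"slide":[0.0895,-0.001,0.158],"spin":0},{"gripper":0.07,"slide":[0.0895,-0.001,0.158],"spin":0},{"gripper":0.07,"slide":[0.0895,-0.001,0.158],"spin":0}]' --squeeze 45

```text
time_s: 32.4
ee_pos: [0.4605, 0.3923, 0.2665]
eef_rot: [3.142, 0.0, 1.569]
force: [0.4, 0.1, 0.5]
grip_width: 0.0698
grip_force: 0.0
```

>>> jog_arm --rows '[{"gripper":0.005,"slide":[0,0,0],"spin":0},{"gripper":0.005,"slide":[0,0,0],"spin":0},{"gripper":0.005,"slide":[0,0,0],"spin":0},{"gripper":0.005,"slide":[0,0,0],"spin":0},{"gripper":0.005,"slide":[0,0,0],"spin":0},{"gripper":0.005,"slide":[0,0,0],"spin":0},{"gripper":0.005,"slide":[0,0,0],"spin":0}]'

```text
time_s: 33.1
ee_pos: [0.4595, 0.3928, 0.2655]
eef_rot: [3.141, -0.0, 1.57]
force: [0.7, -0.1, 0.8]
grip_width: 0.0241
grip_force: 45.0
```

```bash
python3 - <<'E'
from h import *
p,d=cams.camera("side");cv2.imwrite("pics/s10.png",cv2.resize(p[90:220,210:360],None,fx=5,fy=4.6,interpolation=cv2.INTER_CUBIC)[:,:,::-1])
E
```

```text
(no output)
```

View pics/s10.png

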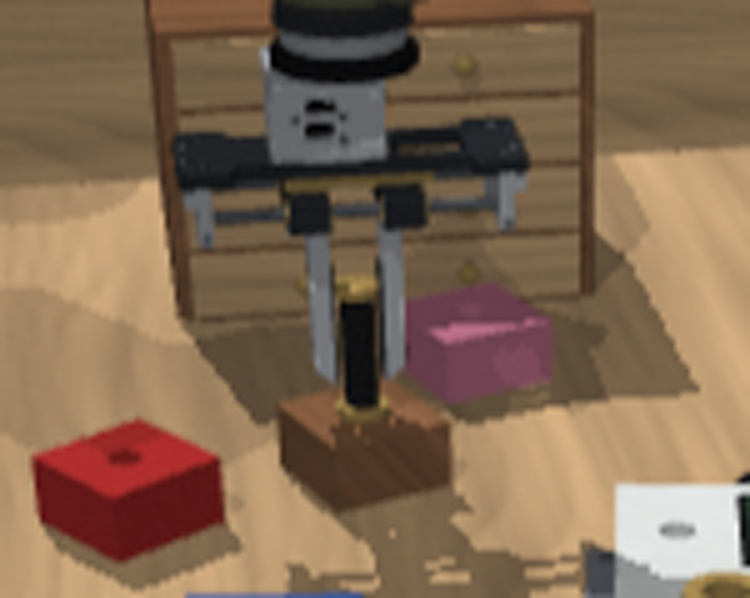

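The side crop shows the fingers holding only the cap, with their upper part, and a gap along the handle. I regrasp with the pads centred on the cap.

>>> jog_arm --rows '[{"gripper":0.06,"slide":[0,0,0],"spin":0},{"gripper":0.06,"slide":[0,0,0],"spin":0},{"gripper":0.06,"slide":[0,0,0],"spin":0},{"gripper":0.06,"slide":[0,0,-0.037],"spin":0},{"gripper":0.06,"slide":[0,0,-0.037],"spin":0},{"gripper":0.06,"slide":[0,0,-0.037],"spin":0},{"gripper":0.06,"slide":[0,0,-0.037],"spin":0}]'

```text
time_s: 33.85
ee_pos: [0.4593, 0.3927, 0.3015]
eef_rot: [-3.141, 0.001, 1.57]
force: [0.0, -0.2, 0.6]
grip_width: 0.0597
grip_force: 0.0
```

>>> jog_arm --rows '[{"gripper":0.01,"slide":[0,0,0],"spin":0},{"gripper":0.01,"slide":[0,0,0],"spin":0},{"gripper":0.01,"slide":[0,0,0],"spin":0},{"gripper":0.01,"slide":[0,0,0],"spin":0},{"gripper":0.01,"slide":[0,0,0],"spin":0},{"gripper":0.01,"slide":[0,0,0],"spin":0},{"gripper":0.01,"slide":[0,0,0],"spin":0}]'

```text
time_s: 34.55
ee_pos: [0.4595, 0.3928, 0.3023]
eef_rot: [-3.141, 0.0, 1.57]
force: [0.1, -0.4, -1.1]
grip_width: 0.024
grip_force: 45.0
```

```bash
python3 - <<'E'
from h import *
o=telemetry.get_obs();print(o["ee_pos"],o["eef_rot"],o["grip_width"])
p,d=cams.camera("side");cv2.imwrite("pics/s11.png",cv2.resize(p[60:220,210:360],None,fx=4,fy=3.7,interpolation=cv2.INTER_CUBIC)[:,:,::-1])
E
```

```text
[0.45946993 0.39276574 0.30231098] [-3.14148255e+00  5.84200700e-05  1.57009286e+00] 0.02398571191380647
```

View pics/s11.png

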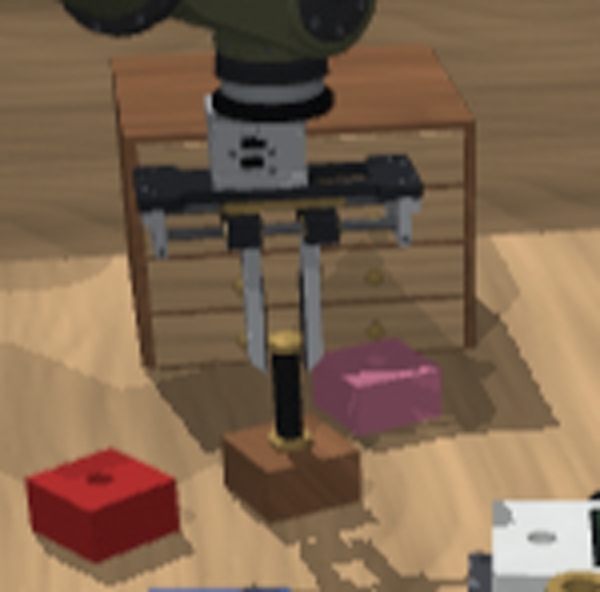

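The pads now hold the cap and the stylus is upright. I lift it and carry it over the recess.

>>> jog_arm --rows '[{"gripper":0.01,"slide":[0,0,-0.01],"spin":0},{"gripper":0.01,"slide":[0,0,-0.03],"spin":0},{"gripper":0.01,"slide":[0,0,-0.05],"spin":0},{"gripper":0.01,"slide":[0,0,-0.07],"spin":0},{"gripper":0.01,"slide":[0,0,-0.09],"spin":0},{"gripper":0.01,"slide":[-0.02,0.013,-0.09],"spin":0},{"gripper":0.01,"slide":[-0.05,0.033,-0.09],"spin":0},{"gripper":0.01,"slide":[-0.08,0.053,-0.09],"spin":0}]'

```text
time_s: 35.4
ee_pos: [0.5127, 0.312, 0.3934]
eef_rot: [3.141, -0.0, 1.571]
force: [0.3, 0.0, -1.5]
grip_width: 0.024
grip_force: 45.0
```

>>> jog_arm --rows '[{"gripper":0.01,"slide":[-0.03,0.02,0],"spin":0},{"gripper":0.01,"slide":[-0.06,0.04,0],"spin":0},{"gripper":0.01,"slide":[-0.09,0.06,0],"spin":0},{"gripper":0.01,"slide":[-0.11,0.073,0],"spin":0},{"gripper":0.01,"slide":[-0.12,0.08,0],"spin":0},{"gripper":0.01,"slide":[-0.12,0.08,0],"spin":0},{"gripper":0.01,"slide":[-0.12,0.08,0],"spin":0},{"gripper":0.01,"slide":[-0.12,0.08,0],"spin":0}]'

```text
time_s: 36.2
ee_pos: [0.5918, 0.1938, 0.3926]
eef_rot: [3.142, -0.0, 1.571]
force: [-0.6, -0.6, -0.7]
grip_width: 0.0237
grip_force: 45.0
```

```bash
python3 - <<'E'
from h import *
o=telemetry.get_obs();print(o["ee_pos"],o["eef_rot"],o["grip_width"])
a,_=cams.camera("side");np.savez("w12.npz",a=a)
K,R,t=extr("wrist");p,d=cams.camera("wrist");X=cloud(K,R,t,d)
# project expected tip in side
i=cams.camera_info("side")
def pr(x):
    q=i["camera_matrix"]@(i["R"]@np.array(x)+i["t"]);return q[:2]/q[2]
print("tip exp",pr([o["ee_pos"][0],o["ee_pos"][1]-.001,.095]),"mouth",pr([.5924,.1909,.06]))
im=np.zeros((560,800,3),np.uint8);im[:,:400]=cv2.resize(a[90:230,300:400],(400,560),interpolation=cv2.INTER_CUBIC);im[:300,400:]=cv2.resize(p,(400,300))
cv2.imwrite("pics/s12.png",im[:,:,::-1])
E
```

```text
[0.59176756 0.19381569 0.39257831] [ 3.14153762e+00 -2.14774694e-04  1.57144176e+00] 0.023674615333042347
tip exp [345.65259381 191.56278747] mouth [345.76808744 204.7344536 ]
```

View pics/s12.png

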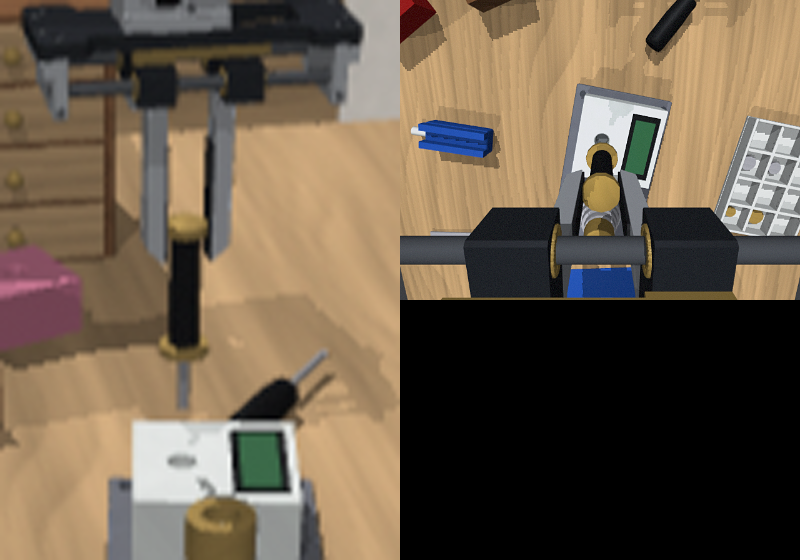

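The side crop shows the point at (183,408), directly above the recess at (182,461). Both match the predicted pixels. I descend to just above the button, then press.

>>> jog_arm --rows '[{"gripper":0.01,"slide":[-0.0015,0.0005,0.005],"spin":0},{"gripper":0.01,"slide":[-0.0015,0.0005,0.015],"spin":0},{"gripper":0.01,"slide":[-0.0015,0.0005,0.025],"spin":0},{"gripper":0.01,"slide":[-0.0015,0.0005,0.033],"spin":0},{"gripper":0.01,"slide":[-0.0015,0.0005,0.039],"spin":0},{"gripper":0.01,"slide":[-0.0015,0.0005,0.042],"spin":0},{"gripper":0.01,"slide":[-0.0015,0.0005,0.042],"spin":0},{"gripper":0.01,"slide":[-0.0015,0.0005,0.042],"spin":0}]'

```text
time_s: 37.1
ee_pos: [0.5929, 0.1912, 0.3507]
eef_rot: [3.141, -0.0, 1.57]
force: [-0.6, 0.4, -0.4]
grip_width: 0.0241
grip_force: 45.0
```

>>> jog_arm --rows '[{"gripper":0.01,"slide":[0,0,0.002],"spin":0},{"gripper":0.01,"slide":[0,0,0.004],"spin":0},{"gripper":0.01,"slide":[0,0,0.006],"spin":0},{"gripper":0.01,"slide":[0,0,0.007],"spin":0},{"gripper":0.01,"slide":[0,0,0.007],"spin":0},{"gripper":0.01,"slide":[0,0,0.007],"spin":0}]'

```text
time_s: 37.7
ee_pos: [0.5929, 0.1912, 0.3437]
eef_rot: [3.141, -0.0, 1.57]
force: [0.5, -0.2, 4.2]
grip_width: 0.0239
grip_force: 45.0
```

>>> jog_arm --rows '[{"gripper":0.01,"slide":[0,0,0.001],"spin":0},{"gripper":0.01,"slide":[0,0,0.002],"spin":0},{"gripper":0.01,"slide":[0,0,0.0025],"spin":0},{"gripper":0.01,"slide":[0,0,0.0025],"spin":0},{"gripper":0.01,"slide":[0,0,0.0025],"spin":0}]'

```text
time_s: 38.2
ee_pos: [0.5929, 0.1912, 0.3419]
eef_rot: [3.14, -0.0, 1.57]
force: [-0.9, -1.1, 9.5]
grip_width: 0.0237
grip_force: 45.0
```

>>> jog_arm --rows '[{"gripper":0.01,"slide":[0,0,0.001],"spin":0},{"gripper":0.01,"slide":[0,0,0.001],"spin":0},{"gripper":0.01,"slide":[0,0,0.001],"spin":0}]'

```text
time_s: 38.5
ee_pos: [0.593, 0.1913, 0.3416]
eef_rot: [3.139, -0.001, 1.57]
force: [-1.3, 0.1, 14.4]
grip_width: 0.0243
grip_force: 45.0
```

The button is bottomed: the force rose well past the 5 N spring. I lift and carry the stylus back over the stand.

>>> jog_arm --rows '[{"gripper":0.01,"slide":[0,0,-0.01],"spin":0},{"gripper":0.01,"slide":[0,0,-0.03],"spin":0},{"gripper":0.01,"slide":[0,0,-0.0525],"spin":0},{"gripper":0.01,"slide":[0.01,-0.007,-0.0525],"spin":0},{"gripper":0.01,"slide":[0.035,-0.023,-0.0525],"spin":0},{"gripper":0.01,"slide":[0.065,-0.043,-0.0525],"spin":0},{"gripper":0.01,"slide":[0.095,-0.063,-0.0525],"spin":0},{"gripper":0.01,"slide":[0.125,-0.083,-0.0525],"spin":0}]'

```text
time_s: 39.3
ee_pos: [0.5084, 0.3177, 0.391]
eef_rot: [-3.14, 0.001, 1.57]
force: [0.1, 1.2, -1.2]
grip_width: 0.0244
grip_force: 45.0
```

>>> jog_arm --rows '[{"gripper":0.01,"slide":[0.03,-0.02,0],"spin":0},{"gripper":0.01,"slide":[0.055,-0.036,0],"spin":0},{"gripper":0.01,"slide":[0.07,-0.046,0],"spin":0},{"gripper":0.01,"slide":[0.0765,-0.0505,0],"spin":0},{"gripper":0.01,"slide":[0.0765,-0.0505,0],"spin":0},{"gripper":0.01,"slide":[0.0765,-0.0505,0],"spin":0},{"gripper":0.01,"slide":[0.0765,-0.0505,0],"spin":0}]'

```text
time_s: 40.0
ee_pos: [0.4602, 0.3919, 0.3923]
eef_rot: [-3.142, 0.0, 1.569]
force: [-0.0, 0.3, 0.8]
grip_width: 0.024
grip_force: 45.0
```

```bash
python3 - <<'E'
from h import *
o=telemetry.get_obs();print(o["ee_pos"],o["eef_rot"],o["grip_width"])
a,_=cams.camera("side");i=cams.camera_info("side")
def pr(x):
    q=i["camera_matrix"]@(i["R"]@np.array(x)+i["t"]);return q[:2]/q[2]
e=o["ee_pos"];c=e-[0,.001,0]
for n,z in [("tip",e[2]-.2973),("guard",e[2]-.2973+.04),("cap",e[2]-.2973+.123)]: q=pr([c[0],c[1],z]);print(n,q,"crop",(q-[240,80])*[4,4])
q=pr([.46,.3915,.042]);print("mouth crop",(q-[240,80])*4)
cv2.imwrite("pics/s13.png",cv2.resize(a[80:220,240:330],None,fx=4,fy=4,interpolation=cv2.INTER_CUBIC)[:,:,::-1])
E
```

```text
[0.46016956 0.39190063 0.39229734] [-3.14155367e+00  1.47989501e-04  1.56874575e+00] 0.023961630974802788
tip [282.08266541 161.27927718] crop [168.33066163 325.1171087 ]
guard [281.46637027 147.24720139] crop [165.86548109 268.98880554]
cap [280.12802522 116.77517886] crop [160.51210089 147.10071545]
mouth crop [171.14441113 396.6590402 ]
```

View pics/s13.png

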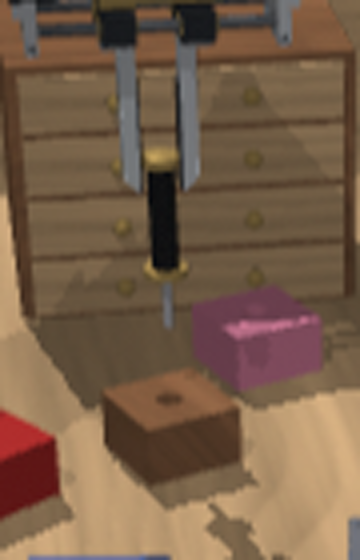

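The side crop shows the point at (167,325), upright and not slipped, above the stand's hole at (170,398). I lower it home.

>>> jog_arm --rows '[{"gripper":0.01,"slide":[0,0,0.02],"spin":0},{"gripper":0.01,"slide":[0,0,0.04],"spin":0},{"gripper":0.01,"slide":[0,0,0.055],"spin":0},{"gripper":0.01,"slide":[0,0,0.07],"spin":0},{"gripper":0.01,"slide":[0,0,0.082],"spin":0},{"gripper":0.01,"slide":[0,0,0.089],"spin":0},{"gripper":0.01,"slide":[0,0,0.09],"spin":0},{"gripper":0.01,"slide":[0,0,0.09],"spin":0}]'

```text
time_s: 40.85
ee_pos: [0.4596, 0.3928, 0.3025]
eef_rot: [3.141, -0.0, 1.57]
force: [0.3, -0.1, -0.4]
grip_width: 0.0241
grip_force: 45.0
```

>>> jog_arm --rows '[{"gripper":0.01,"slide":[0,0,0.001],"spin":0},{"gripper":0.01,"slide":[0,0,0.001],"spin":0},{"gripper":0.035,"slide":[0,0,0.001],"spin":0},{"gripper":0.05,"slide":[0,0,0.001],"spin":0},{"gripper":0.06,"slide":[0,0,0.001],"spin":0},{"gripper":0.06,"slide":[0,0,0.001],"spin":0},{"gripper":0.06,"slide":[0,0,-0.02],"spin":0},{"gripper":0.06,"slide":[0,0,-0.06],"spin":0}]'

```text
time_s: 41.65
ee_pos: [0.4593, 0.3926, 0.3605]
eef_rot: [-3.137, 0.003, 1.57]
force: [0.5, 0.6, 0.2]
grip_width: 0.06
grip_force: 0.0
```

>>> jog_arm --rows '[{"gripper":0.06,"slide":[0,0,-0.05],"spin":0},{"gripper":0.06,"slide":[-0.045,0,-0.06],"spin":0},{"gripper":0.06,"slide":[-0.09,0,-0.06],"spin":0},{"gripper":0.06,"slide":[-0.09,0,-0.06],"spin":0},{"gripper":0.06,"slide":[-0.09,0,-0.06],"spin":0},{"gripper":0.06,"slide":[-0.09,0,-0.06],"spin":0}]'

```text
time_s: 42.25
ee_pos: [0.4594, 0.3034, 0.4223]
eef_rot: [-3.142, -0.0, 1.571]
force: [0.0, -0.8, -0.8]
grip_width: 0.0597
grip_force: 0.0
```

```bash
python3 - <<'E'
from h import *
o=telemetry.get_obs();print(o["time_s"],o["ee_pos"])
K,R,t=extr("wrist");p,d=cams.camera("wrist");X=cloud(K,R,t,d)
g=(abs(X[...,0]-.46)<.06)&(abs(X[...,1]-.393)<.06)&(X[...,2]>.115)&(X[...,2]<.15);print(np.median(X[g][:,2]))
for b in blobs(g,K,R,t,.128,60): print(b[0],b[1],b[2].round(4),"D",round(2e3*b[3],1),round(1e3*b[4],1))
a,_=cams.camera("side");cv2.imwrite("pics/s14.png",cv2.resize(a[120:300,220:420],None,fx=3.3,fy=3.3,interpolation=cv2.INTER_CUBIC)[:,:,::-1])
E
```

```text
42.25 [0.4594316  0.30341993 0.42229658]
0.12583052022766866
[322  98] 1358 [0.4595 0.391 ] D 24.6 0.2
```

View pics/s14.png

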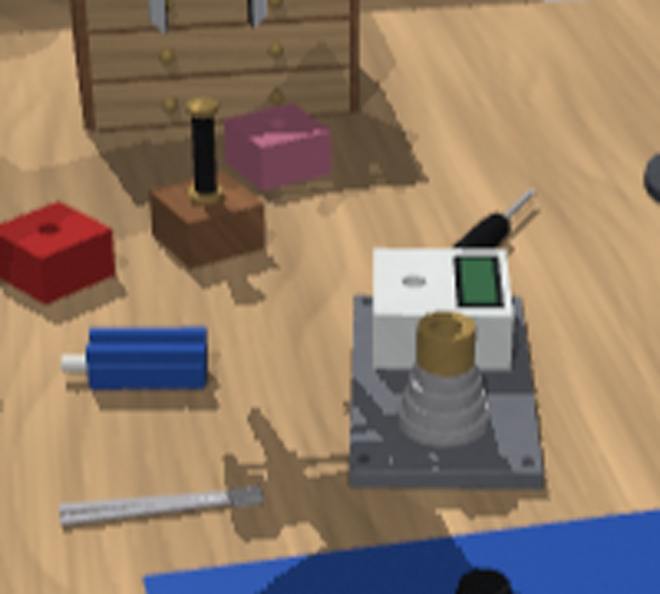

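The stylus stands upright in its stand at (203,150), with its cap at the same height as at the start. The stack at (444,380) is intact.

```bash
python3 -c "
from station import workorder
print(workorder.hand_in())"
```

```text
the job is handed in; nothing more can be done
None
```

The job is handed in at about 42 s: rings 64, 57, 50 and 43 (ring36 was absent) are stacked on the arbor with the collar flat on top, the zero button was pressed fully down, and the stylus is back upright and fully home in its stand.

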